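# Set the planing stop and butt the stave

### The arm

A 7-joint arm with a two-finger parallel gripper is mounted at the origin on the work surface. World frame = base frame: x ahead of the robot, y to its left, z up, the work surface at z = 0. Lengths are in mm, angles in rad, forces in N, time in s.
With the tool pointing down it reaches from about 400 to 875 mm from the base axis. Payload 4.4 kg.
Tool frame: the origin (TCP) lies midway between the tips of the shut fingers; the grasp point (between the pads) lies 19 mm behind it; z points along the fingers, y is the direction in which the jaws open and shut (so a half turn about z gives the same grasp; the last joint's range is limited). The gripper opens to 85 mm and grips with 20 to 120 N. Pads are 22 mm wide; open, the fingers measure 114 mm over their backs; the gripper's body (76 mm by 85 mm) begins 54 mm behind the grasp point. The pads swing forward as they close: fully open they stand 13 mm farther back than shut.
Start: joints at [-1.223, 0.628, 0.038, 1.517, -0.027, 0.996, -0.02], TCP at [261.337, 595.165, 195.813] pointing down, gripper open.
Joint ranges: [-3.06, 3.06], [-0.37, 2.12], [-1.25, 1.32], [0.18, 2.47], [-1.1, 4.24], [0.23, 1.98], [-2.94, 2.94]. Speed limits (rad/s): [2.57, 2.57, 3.14, 3.14, 3.14, 3.14, 3.14].

### API

Orientations are given as [roll, pitch, yaw] about the fixed x, y, z axes, in that order (R = Rz(yaw) Ry(pitch) Rx(roll)).
In Python, from cell import * gives the robot as it stands. The module is installed in compiled form; this text tells all that it offers.
- The arm moves only by the tool move_arm, never from a script. Its argument "series" is a list of rows, each a list of 2 entries, a list of its own where there are three numbers: the shift along the tool's x, y, z in m, then the turn about the tool's z in rad. In form: [[[x, y, z], yaw], ...]. A call has 1 to 5 rows; each row is the pose to reach, as a shift and turn from the pose measured when the call began, along the tool's axes at that moment; what a row does not reach only later rows make up. A row lasts 1/8 s, in which the tool goes at most 62.5 mm and 10.7 degrees, less where a joint would pass 70% of its speed; a pose out of reach is approached as far as the arm can. A call with a gripper value outside its range is refused whole. "claw" is the opening, from 0 (shut) to 1 (fully open), set as the call begins (left out, the last holds). The fingers move at their own pace and stop on an object; the grip force is fixed at half the most. Time passes only in rows, so rows that repeat a pose let the fingers close. It gives the time, the measured TCP pose, the force and the opening at its end, in the units of the state.
- read_state(): the state, without advancing time (a new reading comes with each control period).
- get_image(name): name is "side" or "top" or "wrist"; returns the picture (384x512x3 uint8, blue, green, red); there is no depth.
- camera_model(name): a dict with "fov_y" (degrees; the focal length in pixels is half the picture's height over the tangent of half this angle, whatever the lens; pixels are square), "cx", "cy" (the principal point, pixels), "pose" (4x4, takes a point from camera to world coordinates); the wrist camera has in their place "tool_from_camera" (4x4, takes a point from camera to tool coordinates, whose origin is the TCP and whose axes are the flange's). Camera axes: x right, y down, z forward; pixel columns grow to the right and rows downward; lengths in mm; the calibration is good to about 2 mm. A picture is of the moment at which its call begins: read the wrist's pose just before it. camera_model takes no time and is no camera call.
- finish_job(): hands the job in, once; it reports no verdict.
The state is a dict: "clock": time; "qpos": joint angles; "qd": joint speeds; "tau": joint torques, N m; "eef_pos": TCP position; "tool_rot": TCP orientation; "force": force on the tool from outside, world axes, zero at the start; "torque": the same for the moment, N m; "width": finger opening in mm.
Only numpy, scipy, OpenCV 4.12 (cv2) and the standard library are available. Lean on these libraries where they do the work, as an engineer would, in place of code of your own. Each camera call takes 0.05 s, during which the arm holds its last target. There are 200 camera calls.

### The job

Get the planing board ready: screw the planing stop down (clockwise) until you feel it bite on its washer, then keep turning only as far as the first position where its flat blade stands square across the channel, and let go of it. Then slide the stave along the channel until its end bears on the blade, press it there gently for a moment (a few newtons, no ramming) and leave it touching. Leave the hammer, the tape measure and the offcut where they are.

Things in the scene. Friction and masses are not known exactly. Their poses are not given: they have to be found in the camera images.
- stop_blade (a point): Centre of the planing stop's blade: an upright wooden plate 14 mm thick (its x), 60 mm wide (its y), 46 mm high, to be pinched across its broad faces. Both faces are alike: half a turn looks the same. It turns about its vertical axis, clockwise from above to screw down, 3 mm a turn, and stays where it is left. At the start it is 1.1 to 2.3 rad short of biting on the washer.
- stop: The stop: the blade on a round steel foot, 48 mm across and 8 mm high; origin at the centre of the foot's underside, 31 mm below the blade's centre; axes as the blade's. Loose, it takes 0.12 N m to turn; from the bite on about 0.6 N m (less while held still). The wanted square position is the first after the bite, 0.6 to 2.6 rad past it; a square position before the bite is wrong.
- washer: Thin black washer, 46 mm across, 3 mm thick, under the stop's foot; origin at the centre of its underside. It lies on a steel bushing in a round recess (64 mm across) of the board, on the channel's middle line, 150 mm from the board's origin along its x. The gap to the foot is too small to measure. No hard stop: half a turn past the wanted square position crushes the washer.
- board: Fixed plywood board, 460 x 120 x 22 mm, on the bench; origin at the centre of its underside, x along the channel towards the stop, z up. Two rails 10 mm high and 16 mm wide, centred 29.5 mm either side of the middle line, make a channel 43 mm wide from x = -200 to +40 mm. The blade rises about 41 mm above the board. Square: its broad faces are perpendicular to the board's x.
- stave_center (a point): The centre of the stave: a loose straight wooden bar, 180 mm long (its x, along the channel), 40 mm wide, 30 mm high, about 0.16 kg, lying on the board between the rails; its top is 52 mm above the bench and stands 20 mm above the rails.
- stave_end (a point): The middle of the stave's end face that is towards the stop, 90 mm from the stave's centre. It starts 70 to 110 mm short of the blade's face, which, when square, lies 143 mm from the board's origin along the board's x.
- hammer: Bystander: a hammer lying on the bench beyond the board (origin under its middle).
- tape: Bystander: a tape measure, 66 x 36 x 62 mm, on the robot's side of the board (origin at the centre of its underside).
- offcut: Bystander: a wooden offcut, 100 x 45 x 28 mm, on the robot's side of the board (origin at the centre of its underside).
Mind the look-alikes: they are no part of the job. Leave any purple look-alike of the part that bears stave_center alone. Of the things that look like the part that bears stop_blade, the larger one is meant.

How it is judged:
By the outcome, as a careful person would: the job done as asked, in the order asked, and still so for the second after the job is handed in, with the robot touching nothing.
It also fails if it takes over 64 s, if anything falls off the work surface, if the arm or the gripper's body presses on something with over 40 N, if the wrist force passes 120 N, or if a joint passes its speed limit or range.

## Working session

There is one attempt and no reset: what is moved stays moved. The work goes in short steps, Python scripts to look and compute and a tool call to move; the robot and the scene stay as the last step left them, time stands still between calls to the robot, and variables do not carry over. Pictures are saved under pics/ and viewed, about 8 in all and at most 12, crops included, and the job is handed in when it is done.

Besides the shell and the picture viewer there is one more tool, called after ">>>" by a JSON object that holds its "fn" and its "kwargs", one argument or row to a line. move_arm: Moves the arm, as the interface text tells. Its arguments: {"type":"object","properties":{"series":{"type":"array"},"claw":{"type":"number"}},"required":["series"]}

```bash
mkdir -p pics; python3 - <<'E'
from cell import *
import cv2, numpy as np
np.set_printoptions(precision=4,suppress=True)
print(read_state())
for n in("top","side","wrist"):
    cv2.imwrite(f"pics/{n}0.png",get_image(n)); print(n,camera_model(n))
a=[cv2.imread(f"pics/{n}0.png") for n in("top","side")]
cv2.imwrite("pics/t0.png",cv2.resize(a[0],(800,600),interpolation=cv2.INTER_CUBIC))
E
```

```text
{'clock': 0.0, 'qpos': array([-1.2228,  0.6294,  0.0384,  1.5184, -0.027 ,  0.9963, -0.02  ]), 'qd': array([-0.0007,  0.0007, -0.0004,  0.0011,  0.0008, -0.0005,  0.0007]), 'tau': array([  0.0011, -56.3397,   1.2266, -19.3443,   0.011 ,   0.0107,
         0.    ]), 'eef_pos': array([261.0693, 594.4993, 194.8784]), 'tool_rot': array([-3.1396,  0.0001,  2.7278]), 'force': array([0.4884, 0.5213, 0.1284]), 'torque': array([0.0094, 0.0043, 0.0166]), 'width': 85.43136072338397}
top {'fov_y': 47.52849656587074, 'cx': 260.1553112001306, 'cy': 194.68697652754486, 'pose': array([[  -0.0007,   -0.9816,    0.1911,  417.9463],
       [  -1.    ,    0.0005,   -0.0012, -155.6882],
       [   0.001 ,   -0.1911,   -0.9816,  926.8234],
       [   0.    ,    0.    ,    0.    ,    1.    ]])}
side {'fov_y': 44.41882171367841, 'cx': 257.6016088304226, 'cy': 193.71298596206086, 'pose': array([[   0.8662,   -0.3248,    0.3798,  138.6703],
       [  -0.4997,   -0.5573,    0.6631, -905.2869],
       [  -0.0037,   -0.7641,   -0.645 ,  774.7912],
       [   0.    ,    0.    ,    0.    ,    1.    ]])}
wrist {'fov_y': 65.10318633681405, 'cx': 253.06038357965141, 'cy': 193.75609853595046, 'tool_from_camera': array([[   0.0003,   -0.9451,   -0.3267,   84.5964],
       [   1.    ,   -0.0001,    0.001 ,   -1.0957],
       [  -0.001 ,   -0.3267,    0.9451, -177.7437],
       [   0.    ,    0.    ,    0.    ,    1.    ]])}
```

View pics/t0.png

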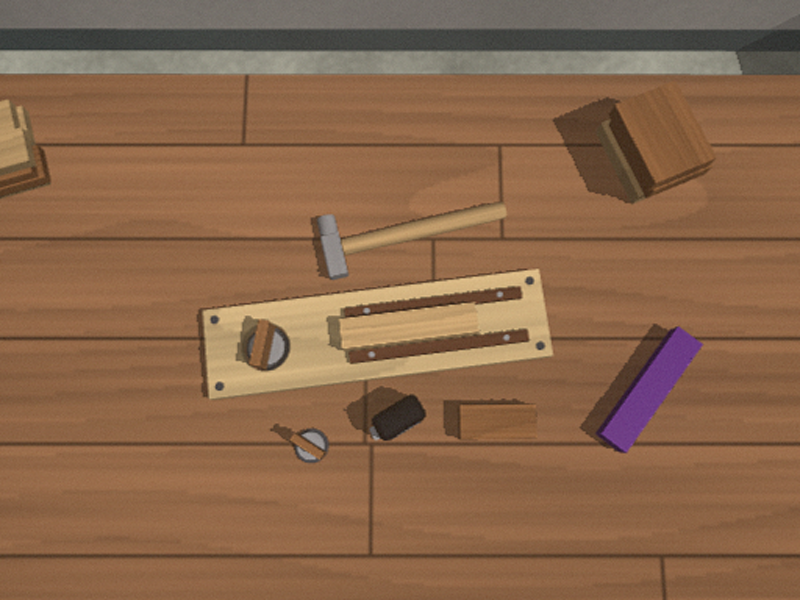

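View pics/side0.png

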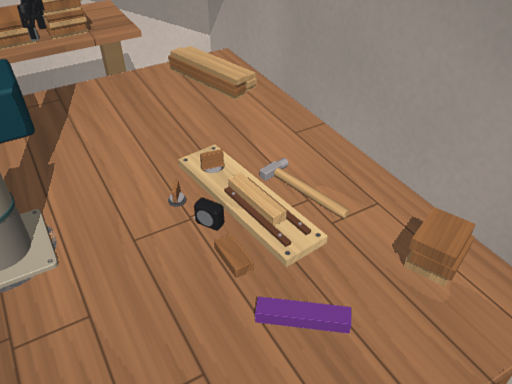

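Look-alikes: stops at (265,344), in the board's recess, and (310,445), smaller and on the bench, in the 800x600 top view. The larger one on the board is meant. The stave is the wooden bar between the rails at (410,325), and the purple bar at (650,390) is to be left alone. I'll enlarge a crop to confirm.

```bash
cat > h.py <<'E'
from cell import *
import cv2, numpy as np
np.set_printoptions(precision=4,suppress=True)
def ray(name,px,z,pose=None):
    m=camera_model(name); f=192/np.tan(np.radians(m["fov_y"]/2))
    P=m["pose"] if pose is None else pose
    px=np.atleast_2d(np.array(px,float))
    d=np.c_[(px[:,0]-m["cx"])/f,(px[:,1]-m["cy"])/f,np.ones(len(px))]@P[:3,:3].T
    o=P[:3,3]; return o+d*((z-o[2])/d[:,2])[:,None]
def proj(name,pts,pose=None):
    m=camera_model(name); f=192/np.tan(np.radians(m["fov_y"]/2))
    P=m["pose"] if pose is None else pose
    c=(np.atleast_2d(pts)-P[:3,3])@P[:3,:3]
    return np.c_[c[:,0]/c[:,2]*f+m["cx"],c[:,1]/c[:,2]*f+m["cy"]]
def wristpose(s):
    from scipy.spatial.transform import Rotation as R
    T=np.eye(4);T[:3,:3]=R.from_euler("xyz",s["tool_rot"]).as_matrix();T[:3,3]=s["eef_pos"]
    return T@camera_model("wrist")["tool_from_camera"]
def crop(img,x0,y0,x1,y1,k,fn):
    cv2.imwrite(fn,cv2.resize(img[y0:y1,x0:x1],None,fx=k,fy=k,interpolation=cv2.INTER_CUBIC))
E
python3 - <<'E'
from h import *
a=cv2.imread("pics/top0.png"); crop(a,120,160,360,310,3.3,"pics/c1.png")
E
```

```text
(no output)
```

View pics/c1.png

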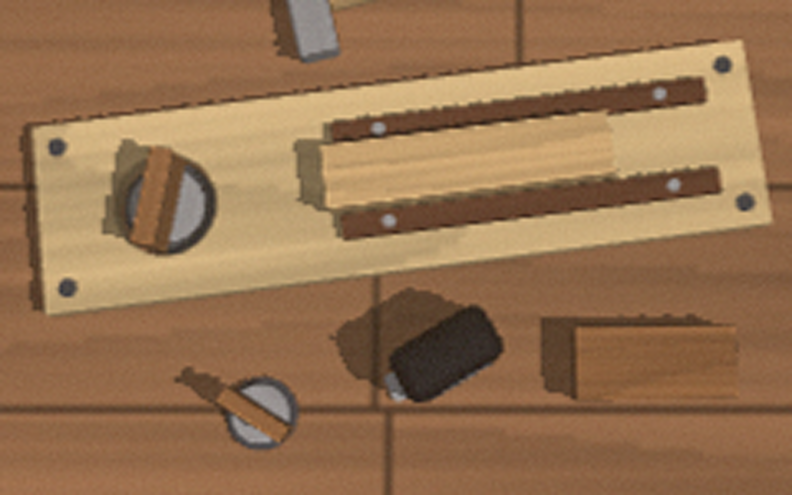

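The stop on the board at crop (165,200) is the larger one (recess about 90 px across, against about 70 for the bench one). The stave runs from (323,175) to (612,140).

```bash
python3 - <<'E'
from h import *
c=lambda p:np.array(p,float)/3.3+[120-.35,160-.35]
W=ray("top",c([(33,125),(742,40),(772,220),(47,314)]),22)
print(W)
print(np.linalg.norm(W[0]-W[1]),np.linalg.norm(W[1]-W[2]),np.linalg.norm(W[2]-W[3]),np.linalg.norm(W[3]-W[0]))
o=W.mean(0); x=(W[0]+W[3]-W[1]-W[2]);x/=np.linalg.norm(x); yaw=np.arctan2(x[1],x[0]); print("board",o,"yaw",yaw)
print("stop axis",o+150*x)
B=ray("top",c([(152,147),(174,151),(153,248),(131,243)]),63); print("blade",B,B.mean(0)); d=B[0]+B[1]-B[2]-B[3]
print("blade y dir ang",np.arctan2(d[1],d[0]))
S=ray("top",c([(323,145),(326,208),(612,112),(616,172)]),52);print("stave",S,S.mean(0)); y=np.array([-x[1],x[0],0]);print((S-o)@x,(S-o)@y)
T=ray("top",c([(165,200)]),30);print("foot",T)
E
```

```text
[[ 588.1252  118.6826   22.    ]
 [ 643.865  -336.9821   22.    ]
 [ 526.7987 -351.5267   22.    ]
 [ 468.184   103.1861   22.    ]]
459.0613122663638 117.96629685052763 458.47517068672886 120.9381138720039
board [ 556.7432 -116.66     22.    ] yaw 1.6957540597034355
stop axis [538.0483  32.1704  22.    ]
blade [[566.7456  33.0521  63.    ]
 [564.2688  19.5674  63.    ]
 [505.1986  29.9505  63.    ]
 [508.2149  43.2927  63.    ]] [536.107   31.4657  63.    ]
blade y dir ang -0.17360471436910152
stave [[ 569.8331  -69.9485   52.    ]
 [ 530.73    -72.4847   52.    ]
 [ 590.486  -248.6583   52.    ]
 [ 552.8902 -250.3492   52.    ]] [ 560.9848 -160.3602   52.    ]
[  44.7159   47.073  -135.1746 -132.1666] [-18.8096  20.3047 -17.0284  20.485 ]
foot [[538.6794  30.7338  30.    ]]
```

```bash
cat >> h.py <<'E'
def go(t,yaw=None,p=True):
    from scipy.spatial.transform import Rotation as R
    s=read_state(); M=R.from_euler("xyz",s["tool_rot"]).as_matrix()
    d=M.T@(np.array(t,float)-s["eef_pos"])/1000
    y=0 if yaw is None else -((yaw-s["tool_rot"][2]+np.pi)%(2*np.pi)-np.pi)
    print("shift",d,"turn",round(y,4),"len",np.linalg.norm(d),"clock",s["clock"],"pos",s["eef_pos"],s["tool_rot"])
E
python3 -c "
from h import *
go([537,32,130],2.968)"
```

```text
shift [-0.4788 -0.4042  0.0657] turn -0.2402 len 0.6300414102668622 clock 0.15 pos [261.1409 594.6838 195.1222] [-3.1402  0.      2.7278]
```

>>> {"fn": "move_arm", "kwargs": {
  "series": [
    [[-0.04,-0.034,0],0],
    [[-0.08,-0.068,0],0],
    [[-0.12,-0.101,0],-0.05],
    [[-0.16,-0.135,0],-0.1],
    [[-0.2,-0.169,0],-0.15]
  ],
  "claw": 1
}}

```text
clock: 0.78
eef_pos: [376.8, 357.8, 195.3]
tool_rot: [-3.14, -0.0, 2.88]
force: [0.7, -0.3, -0.4]
width: 85.5
```

>>> {"fn": "move_arm", "kwargs": {
  "series": [
    [[-0.04,-0.034,0],0],
    [[-0.08,-0.068,0.01],0],
    [[-0.12,-0.101,0.02],0],
    [[-0.16,-0.135,0.03],0],
    [[-0.2,-0.169,0.04],0]
  ]
}}

```text
clock: 1.4
eef_pos: [527.0, 141.3, 155.1]
tool_rot: [-3.14, -0.0, 2.88]
force: [-0.3, -0.1, -0.6]
width: 85.4
```

```bash
python3 -c "
from h import *
go([537,32,130],2.968); print(read_state()['qpos'])"
```

```text
shift [-0.038  -0.103   0.0252] turn -0.0882 len 0.11263127511578089 clock 1.4 pos [526.9767 141.3409 155.0978] [-3.1401 -0.0002  2.8798]
[-0.3229  0.5307  0.0128  1.8548 -0.0077  0.7571  1.0027]
```

>>> {"fn": "move_arm", "kwargs": {
  "series": [
    [[-0.013,-0.035,0.01],-0.03],
    [[-0.026,-0.07,0.02],-0.06],
    [[-0.038,-0.103,0.025],-0.088],
    [[-0.038,-0.103,0.025],-0.088]
  ]
}}

```text
clock: 1.9
eef_pos: [536.6, 27.9, 129.6]
tool_rot: [-3.138, -0.001, 2.962]
force: [-0.1, 0.6, -0.3]
width: 85.5
```

```bash
python3 - <<'E'
from h import *
s=read_state(); P=wristpose(s); np.save("P1.npy",P); im=get_image("wrist"); cv2.imwrite("pics/w1.png",im)
crop(im,0,0,512,384,1.5,"pics/w1b.png")
go([537,32,130],2.968); print(proj("wrist",[[537,32,63]],P))
E
```

```text
shift [ 0.0001  0.0015 -0.0001] turn -0.0035 len 0.0015074029777173343 clock 1.95 pos [536.7979  30.5091 129.9072] [-3.1397 -0.001   2.9645]
[[258.9703 193.7805]]
```

View pics/w1b.png

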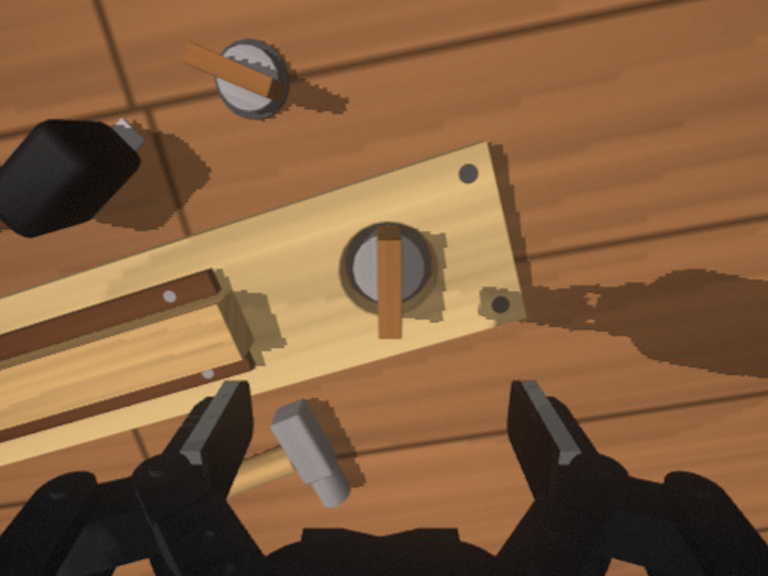

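The view shows the blade's top face at (378..402, 241..338), almost aligned with the tool. The board's stop-end corners are at (488,142) and (525,318). The blade lies midway between the fingers.

```bash
python3 - <<'E'
from h import *
P=np.load("P1.npy"); u=lambda p:np.array(p,float)/1.5-.17
B=ray("wrist",u([(378,241),(401,241),(402,338),(378,338)]),63,P);print(B,B.mean(0)); 
for i,j in((0,3),(1,2)): d=B[i]-B[j];print(np.arctan2(d[1],d[0]),np.linalg.norm(d))
E=ray("wrist",u([(488,142),(0,281),(525,318),(0,465),(212,270),(0,332)]),22,P);print(E)
for i,j in((0,1),(2,3),(4,5)): d=E[i]-E[j];print(np.arctan2(d[1],d[0]))
d=E[2]-E[0];print(np.arctan2(d[1],d[0])+np.pi/2, np.linalg.norm(d))
# foot/recess
print(ray("wrist",u([(391,268)]),22,P))
E
```

```text
[[507.2293  31.1998  63.    ]
 [509.4876  43.6945  63.    ]
 [567.5593  34.6789  63.    ]
 [565.0307  20.6378  63.    ]] [537.3267  32.5527  63.    ]
2.9608581407685035 58.758443539397
2.9875730110991428 58.76735185693799
[[ 468.428   105.1774   22.    ]
 [ 498.2008 -223.2631   22.    ]
 [ 586.816   118.4184   22.    ]
 [ 638.0002 -290.3781   22.    ]
 [ 515.968   -81.947    22.    ]
 [ 532.877  -239.9104   22.    ]]
1.6611982577477284
1.695355125314808
1.6774337214584223
1.6821771581343852 119.12611241079435
[[535.5901  34.4384  22.    ]]
```

>>> {"fn": "move_arm", "kwargs": {
  "series": [
    [[0,0.0005,0.03],-0.006],
    [[0,0.0005,0.06],-0.006],
    [[0,0.0005,0.085],-0.006],
    [[0,0.0005,0.101],-0.006],
    [[0,0.0005,0.101],-0.006]
  ]
}}

```text
clock: 2.58
eef_pos: [536.0, 31.7, 28.1]
tool_rot: [-3.139, -0.003, 2.972]
force: [-0.1, -0.3, 1.0]
width: 85.5
```

```bash
python3 -c "
from h import *
go([537.4,32.4,30],2.97); print(read_state()['force'])"
```

```text
shift [-0.0012  0.001  -0.0019] turn 0.0017 len 0.0024553483092282827 clock 2.575 pos [536.0089  31.6509  28.1205] [-3.1395 -0.003   2.9717]
[-0.1296 -0.3178  1.0069]
```

>>> {"fn": "move_arm", "kwargs": {
  "series": [
    [[-0.001,0.001,-0.001],0],
    [[-0.001,0.001,-0.001],0],
    [[-0.001,0.001,-0.001],0],
    [[-0.001,0.001,-0.001],0],
    [[-0.001,0.001,-0.001],0]
  ],
  "claw": 0
}}

```text
clock: 3.2
eef_pos: [537.2, 32.4, 29.2]
tool_rot: [-3.14, -0.003, 2.972]
force: [-0.3, 0.1, -0.3]
width: -0.1
```

>>> {"fn": "move_arm", "kwargs": {
  "series": [
    [[0,0,0],0],
    [[0,0,0],0],
    [[0,0,0],0]
  ]
}}

```text
clock: 3.58
eef_pos: [537.2, 32.4, 29.2]
tool_rot: [-3.14, -0.003, 2.972]
force: [-0.5, -0.2, 0.0]
width: -0.4
```

```bash
python3 -c "
from h import *
s=read_state();print(s)"
```

```text
{'clock': 3.575, 'qpos': array([-0.1022,  0.7193, -0.017 ,  1.9601,  0.0275,  0.4658,  1.2613]), 'qd': array([-0.0016, -0.0003,  0.0011, -0.0005, -0.0014, -0.0013,  0.0003]), 'tau': array([  0.0053, -51.7711,   0.5576, -10.2813,   0.0085,   0.0168,
        -0.    ]), 'eef_pos': array([537.1747,  32.434 ,  29.2176]), 'tool_rot': array([-3.1395, -0.0029,  2.9716]), 'force': array([-0.4531, -0.1521,  0.0183]), 'torque': array([-0.0225, -0.0157,  0.073 ]), 'width': -0.4496085487854459}
```

```bash
python3 - <<'E'
from h import *
a=get_image("wrist");b=get_image("side")
A=cv2.resize(a,(512,384)); B=cv2.resize(b[110:254,110:302],(512,384),interpolation=cv2.INTER_CUBIC)
cv2.imwrite("pics/m2.png",cv2.resize(np.hstack([A,B]),(800,300),interpolation=cv2.INTER_AREA))
E
```

```text
(no output)
```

View pics/m2.png

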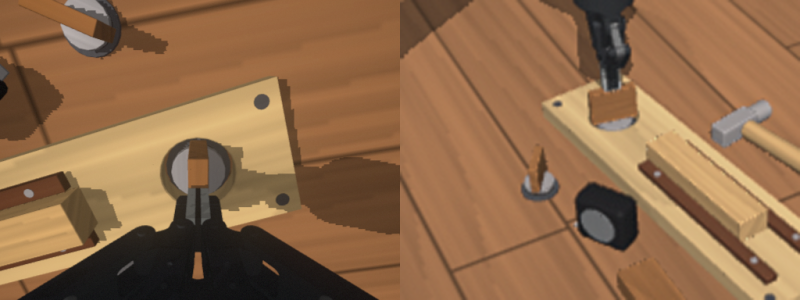

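```bash
python3 - <<'E'
from h import *
s=read_state();P=wristpose(s)
a=get_image("wrist");b=get_image("side")
pts=[[537.2,32.4,29.2],[537.2,32.4,48],[508,37,63],[566,27,63],[508,37,17]]
print(proj("wrist",pts,P));print(proj("side",pts))
A=cv2.resize(a[150:384,192:312],None,fx=2.5,fy=2.5,interpolation=cv2.INTER_CUBIC)
B=cv2.resize(b[110:190,170:250],None,fx=6,fy=6,interpolation=cv2.INTER_CUBIC)
h=585;o=np.zeros((h,790,3),np.uint8);o[:A.shape[0],:A.shape[1]]=A[:h];o[:480,305:785]=B
cv2.imwrite("pics/m3.png",o)
E
```

```text
[[254.2338 227.6585]
 [254.3202 241.3532]
 [253.709  203.6312]
 [253.5342 299.2039]
 [253.6342 178.7582]]
[[212.3785 162.8595]
 [211.9103 157.1186]
 [200.629  154.8447]
 [222.2907 150.2947]
 [202.0416 168.9474]]
```

View pics/m3.png

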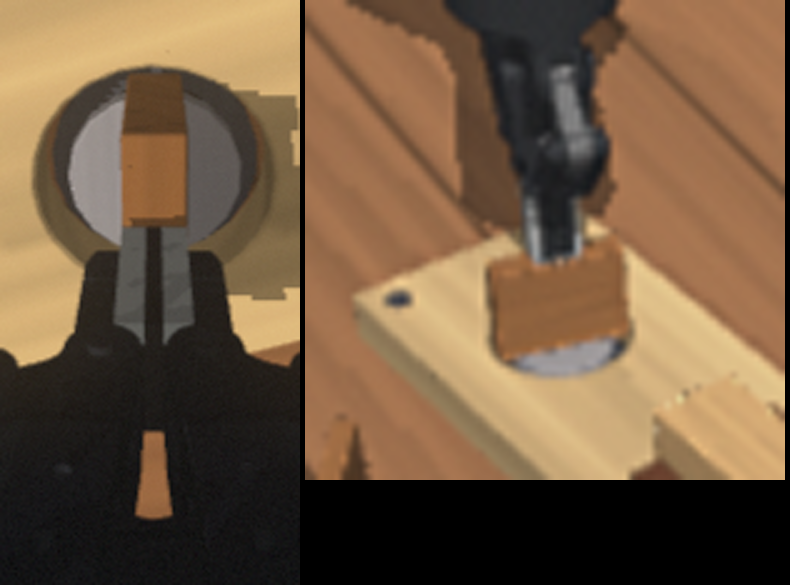

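The wrist and side views show the shut fingertips at about z = 65, just above the blade top, although the reported TCP z is 29. So the fingers shut on nothing. I'll open them, go about 23 mm lower while watching the force, and grip again.

>>> {"fn": "move_arm", "kwargs": {
  "series": [
    [[0,0,0],0],
    [[0,0,0],0],
    [[0,0,0],0],
    [[0,0,0],0],
    [[0,0,0],0]
  ],
  "claw": 1
}}

```text
clock: 4.4
eef_pos: [537.2, 32.4, 29.2]
tool_rot: [-3.14, -0.003, 2.971]
force: [-0.0, -0.4, -0.0]
width: 84.9
```

>>> {"fn": "move_arm", "kwargs": {
  "series": [
    [[0,0,0.006],0],
    [[0,0,0.012],0],
    [[0,0,0.018],0],
    [[0,0,0.023],0],
    [[0,0,0.023],0]
  ]
}}

```text
clock: 5.03
eef_pos: [536.7, 32.4, 5.7]
tool_rot: [-3.139, -0.004, 2.972]
force: [0.5, 0.6, -0.9]
width: 85.2
```

>>> {"fn": "move_arm", "kwargs": {
  "series": [
    [[0,0,0],0],
    [[0,0,0],0],
    [[0,0,0],0],
    [[0,0,0],0],
    [[0,0,0],0]
  ],
  "claw": 0
}}

```text
clock: 5.65
eef_pos: [536.9, 32.6, 6.0]
tool_rot: [-3.14, -0.003, 2.972]
force: [0.3, 1.0, 3.1]
width: 12.7
```

```bash
python3 - <<'E'
from h import *
s=read_state();print(s)
a=get_image("wrist");b=get_image("side")
A=cv2.resize(a[150:384,192:312],None,fx=2.5,fy=2.5,interpolation=cv2.INTER_CUBIC)
B=cv2.resize(b[110:190,170:250],None,fx=6,fy=6,interpolation=cv2.INTER_CUBIC)
o=np.zeros((585,790,3),np.uint8);o[:A.shape[0],:A.shape[1]]=A[:585];o[:480,305:785]=B
cv2.imwrite("pics/m4.png",o)
E
```

```text
{'clock': 5.65, 'qpos': array([-0.1032,  0.76  , -0.0158,  1.9681,  0.0292,  0.4175,  1.2598]), 'qd': array([ 0.0002,  0.0013, -0.0002,  0.0011, -0.0008, -0.0003, -0.0014]), 'tau': array([  0.4032, -51.2661,   0.9932,  -9.085 ,   0.0299,  -0.0946,
        -0.0707]), 'eef_pos': array([536.889 ,  32.6078,   5.9831]), 'tool_rot': array([-3.1396, -0.0034,  2.972 ]), 'force': array([0.3217, 1.0245, 3.0962]), 'torque': array([0.1003, 0.1074, 0.046 ]), 'width': 12.69847510704712}
```

>>> {"fn": "move_arm", "kwargs": {
  "series": [
    [[0,0,0],0.08],
    [[0,0,0],0.16],
    [[0,0,0],0.24],
    [[0,0,0.0002],0.32],
    [[0,0,0.0002],0.4]
  ]
}}

```text
clock: 6.38
eef_pos: [537.0, 33.0, 5.8]
tool_rot: [-3.139, -0.002, 2.57]
force: [-0.0, 1.0, 1.4]
width: 12.9
```

```bash
cat > r.py <<'E'
from h import *
s=read_state();print(s["clock"],s["eef_pos"],s["tool_rot"],"F",s["force"],"T",s["torque"],"t7",s["tau"][6],"w",s["width"])
E
python3 r.py
```

```text
6.375 [537.0174  32.9713   5.8261] [-3.1388 -0.0023  2.5699] F [-0.0308  1.0302  1.3866] T [0.2709 0.0419 0.145 ] t7 0.2822832763195038 w 12.897352751118293
```

>>> {"fn": "move_arm", "kwargs": {
  "series": [
    [[0,0,0],0.1],
    [[0,0,0],0.2],
    [[0,0,0.0002],0.3],
    [[0,0,0.0002],0.4],
    [[0,0,0.0002],0.5]
  ]
}}

```text
clock: 7.0
eef_pos: [537.3, 33.4, 5.6]
tool_rot: [-3.139, -0.001, 2.067]
force: [0.1, 1.3, 0.1]
width: 12.7
```

```bash
python3 r.py
```

```text
7.0 [537.3309  33.3801   5.6088] [-3.1386 -0.0008  2.0673] F [0.1053 1.2687 0.1219] T [ 0.2957 -0.043   0.0689] t7 0.38862389512360096 w 12.720066184077163
```

>>> {"fn": "move_arm", "kwargs": {
  "series": [
    [[0,0,0],0.08],
    [[0,0,0],0.16],
    [[0,0,0],0.24],
    [[0,0,0.0002],0.32]
  ]
}}

```text
clock: 7.5
eef_pos: [537.6, 33.6, 5.4]
tool_rot: [-3.139, 0.0, 1.745]
force: [0.6, 1.2, 1.8]
width: 12.6
```

```bash
python3 r.py
```

```text
7.5 [537.6074  33.5807   5.4185] [-3.139   0.0002  1.7453] F [0.5566 1.1631 1.8441] T [0.1558 0.0379 0.1399] t7 0.29588330537080765 w 12.612670651913957
```

>>> {"fn": "move_arm", "kwargs": {
  "series": [
    [[0,0,0],0.08],
    [[0,0,0],0.16],
    [[0,0,0.0001],0.24],
    [[0,0,0.0002],0.32]
  ]
}}

```text
clock: 8.0
eef_pos: [537.9, 33.6, 5.3]
tool_rot: [-3.14, 0.001, 1.423]
force: [0.2, 0.6, 2.4]
width: 12.9
```

```bash
python3 r.py
```

```text
8.0 [537.915   33.6005   5.265 ] [-3.1397  0.001   1.4232] F [0.2199 0.5791 2.4475] T [ 0.0647 -0.0743  0.1206] t7 0.309154624119401 w 12.863814054826177
```

>>> {"fn": "move_arm", "kwargs": {
  "series": [
    [[0,0,0],0.08],
    [[0,0,0],0.16],
    [[0,0,0.0001],0.24]
  ]
}}

```text
clock: 8.38
eef_pos: [538.2, 33.6, 5.2]
tool_rot: [-3.14, 0.002, 1.183]
force: [-0.5, 0.0, 2.0]
width: 12.7
```

```bash
python3 r.py
```

```text
8.375 [538.1946  33.5997   5.1789] [-3.1405  0.0017  1.1831] F [-0.4634  0.0145  2.0324] T [-0.0144 -0.0112  0.6241] t7 -0.16265418380498886 w 12.655632916365267
```

>>> {"fn": "move_arm", "kwargs": {
  "series": [
    [[0,0,0],0.08],
    [[0,0,0],0.16],
    [[0,0,0.0001],0.24]
  ]
}}

```text
clock: 8.75
eef_pos: [538.4, 33.5, 5.1]
tool_rot: [-3.141, 0.002, 0.943]
force: [1.2, -1.0, -0.0]
width: 12.8
```

```bash
python3 r.py
```

```text
8.75 [538.4388  33.5349   5.08  ] [-3.1415  0.0022  0.943 ] F [ 1.163  -1.0489 -0.0485] T [-0.0669 -0.0566  0.6439] t7 -0.14440550934523344 w 12.761793757335939
```

The bite came between yaw 1.42 and 1.18: torque rose from 0.12 to 0.62 N m. The next square position is at yaw of about 0.12. I'll turn most of the way and check with the camera.

>>> {"fn": "move_arm", "kwargs": {
  "series": [
    [[0,0,0],0.08],
    [[0,0,0],0.16],
    [[0,0,0.0001],0.24],
    [[0,0,0.0002],0.32],
    [[0,0,0.0002],0.4]
  ]
}}

```text
clock: 9.38
eef_pos: [538.7, 33.2, 4.9]
tool_rot: [3.14, 0.002, 0.543]
force: [-0.1, -0.5, 0.9]
width: 12.9
```

>>> {"fn": "move_arm", "kwargs": {
  "series": [
    [[0,0,0],0.08],
    [[0,0,0],0.16],
    [[0,0,0.0001],0.24],
    [[0,0,0.0002],0.32],
    [[0,0,0.0002],0.36]
  ]
}}

```text
clock: 10.0
eef_pos: [538.9, 32.9, 4.7]
tool_rot: [3.138, 0.001, 0.183]
force: [-0.1, -1.3, 0.7]
width: 12.2
```

```bash
python3 r.py; python3 - <<'E'
from h import *
s=read_state();P=wristpose(s);np.save("P5.npy",P)
im=get_image("wrist");cv2.imwrite("pics/w5.png",im);crop(im,0,0,512,384,1.56,"pics/w5b.png")
E
```

```text
10.0 [538.9104  32.9489   4.7111] [3.1383 0.0015 0.1832] F [-0.0767 -1.2611  0.7421] T [-0.1788 -0.0621  0.6217] t7 -0.43674979358911514 w 12.237322871493785
```

View pics/w5b.png

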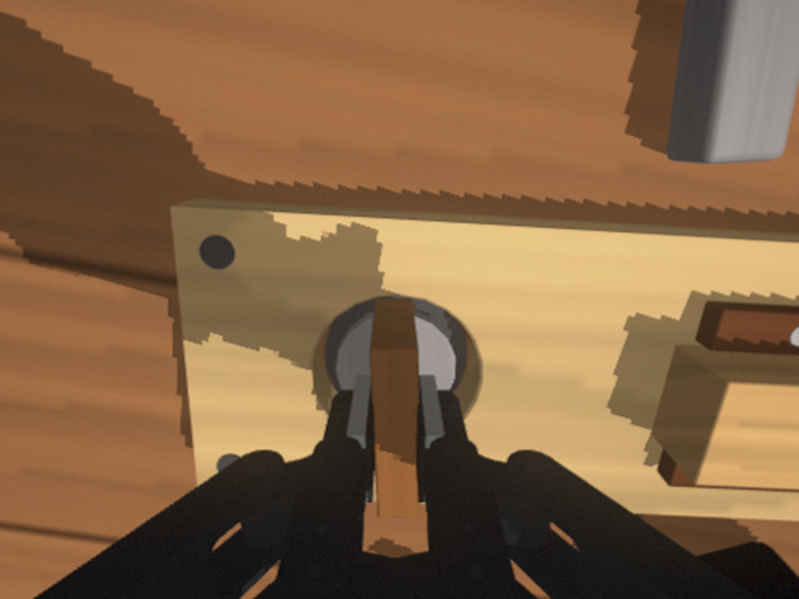

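The blade is gripped between the pads, with its top face from (372..418, 347) downwards. The board's end corner is at (172,207) and its long edge runs to (799,240).

```bash
python3 - <<'E'
from h import *
P=np.load("P5.npy"); u=lambda p:np.array(p,float)/1.56-.18
def ang(p,z):
    W=ray("wrist",u(p),z,P); d=W[1]-W[0]; return np.arctan2(d[1],d[0])%np.pi,W
print("short",ang([(173,207),(196,465)],22))
print("long",ang([(173,207),(799,240)],22))
print("stave end top",ang([(728,383),(695,487)],52))
print("blade L",ang([(372,347),(376,515)],62)); print("blade R",ang([(418,347),(415,462)],62))
# edges by gradient, blade front edge midpoint
im=cv2.imread("pics/w5.png"); g=im[:,:,2].astype(int)
E
python3 - <<'E'
# board yaw via line fits on the original top + this wrist image
import sys; sys.path.insert(0,'.')
from h import *
import os; os.chdir('.')
def edge(img,a,b,n=60,w=6):
    g=cv2.GaussianBlur(cv2.cvtColor(img,cv2.COLOR_BGR2GRAY),(3,3),0).astype(np.float32)
    a,b=np.array(a,float),np.array(b,float); t=(b-a)/np.linalg.norm(b-a); nn=np.array([-t[1],t[0]])
    pts=[]
    for k in np.linspace(.03,.97,n):
        q=a+k*(b-a); off=np.arange(-w,w+.01,.25); S=q+off[:,None]*nn
        v=cv2.remap(g,S[:,0].astype(np.float32)[None],S[:,1].astype(np.float32)[None],1)[0]
        pts.append(q+nn*off[np.argmax(abs(np.gradient(v)))])
    l=cv2.fitLine(np.array(pts,np.float32),cv2.DIST_HUBER,0,.01,.01).ravel()
    return np.array([l[2:]-50*l[:2],l[2:]+50*l[:2]])
t=cv2.imread("pics/top0.png"); c=lambda p:np.array(p,float)/3.3+[119.65,159.65]
w=cv2.imread("pics/w5.png"); P=np.load("P5.npy"); u=lambda p:np.array(p,float)/1.56-.18
w1=cv2.imread("pics/w1.png"); P1=np.load("P1.npy"); u1=lambda p:np.array(p,float)/1.5-.17
def A(n,img,a,b,z,pose=None):
    W=ray(n,edge(img,a,b),z,pose);d=W[1]-W[0];print(n,np.arctan2(d[1],d[0])%np.pi)
A("top",t,c((33,125)),c((742,40)),22);A("top",t,c((47,314)),c((772,220)),22)
A("wrist",w,u((400,219)),u((799,240)),22,P);A("wrist",w,u((173,207)),u((196,465)),22,P)
A("wrist",w1,u1((488,142)),u1((200,224)),22,P1);A("wrist",w1,u1((490,142)),u1((520,290)),22,P1)
E
```

```text
short (np.float64(0.11845086396960047), array([[586.698 , 117.4216,  22.    ],
       [482.4349, 105.0134,  22.    ]]))
long (np.float64(1.7014217620586147), array([[586.698 , 117.4216,  22.    ],
       [614.7245, -95.9125,  22.    ]]))
stave end top (np.float64(0.13447583561093213), array([[569.7052, -67.9584,  52.    ],
       [530.0768, -73.3198,  52.    ]]))
blade L (np.float64(0.1890915997729885), array([[566.2365,  44.0752,  62.    ],
       [508.0433,  32.9383,  62.    ]]))
blade R (np.float64(0.17569211873472046), array([[568.5798,  31.3755,  62.    ],
       [530.4154,  24.6005,  62.    ]]))
top 1.6968642891325634
top 1.6952521158380067
wrist 1.6945735069368835
wrist 0.12339400952255808
wrist 1.6962146180006945
wrist 0.12704139277488177
```

>>> {"fn": "move_arm", "kwargs": {
  "series": [
    [[0,0,0],0.03],
    [[0,0,0],0.059],
    [[0,0,0],0.059],
    [[0,0,0],0.059]
  ]
}}

```text
clock: 10.55
eef_pos: [539.0, 32.9, 4.7]
tool_rot: [3.138, 0.001, 0.123]
force: [0.3, -1.8, 1.3]
width: 12.7
```

```bash
python3 r.py
```

```text
10.55 [538.9548  32.8701   4.694 ] [3.1381 0.0011 0.1228] F [ 0.258  -1.7677  1.2531] T [-0.0998 -0.0592  0.5766] t7 -0.49483079463243484 w 12.73769708480811
```

>>> {"fn": "move_arm", "kwargs": {
  "series": [
    [[0,0,0],0],
    [[0,0,0],0],
    [[0,0,0],0],
    [[0,0,0],0],
    [[0,0,0],0]
  ],
  "claw": 1
}}

```text
clock: 11.18
eef_pos: [538.9, 32.9, 4.7]
tool_rot: [3.138, 0.001, 0.123]
force: [0.2, -0.2, -0.3]
width: 85.1
```

>>> {"fn": "move_arm", "kwargs": {
  "series": [
    [[0,0,-0.02],0],
    [[0,0,-0.05],0],
    [[0,0,-0.085],0],
    [[0,0,-0.115],0],
    [[0,0,-0.125],0]
  ]
}}

```text
clock: 11.8
eef_pos: [540.1, 33.1, 132.3]
tool_rot: [3.138, -0.003, 0.122]
force: [-0.7, 0.1, 0.6]
width: 85.2
```

>>> {"fn": "move_arm", "kwargs": {
  "series": [
    [[0,0,0],0]
  ]
}}

```text
clock: 11.92
eef_pos: [540.3, 33.3, 133.0]
tool_rot: [3.138, -0.004, 0.123]
force: [-2.6, 0.5, -0.4]
width: 85.2
```

```bash
python3 r.py; python3 - <<'E'
from h import *
s=read_state();P=wristpose(s);np.save("P6.npy",P)
im=get_image("wrist");cv2.imwrite("pics/w6.png",im);crop(im,0,0,512,384,1.56,"pics/w6b.png")
E
```

```text
11.925 [540.2969  33.2895 132.9933] [ 3.1383 -0.0036  0.1227] F [-2.6227  0.4935 -0.4009] T [-0.0386  0.0143  0.0209] t7 -0.032896860502660275 w 85.23499129505926
```

View pics/w6b.png

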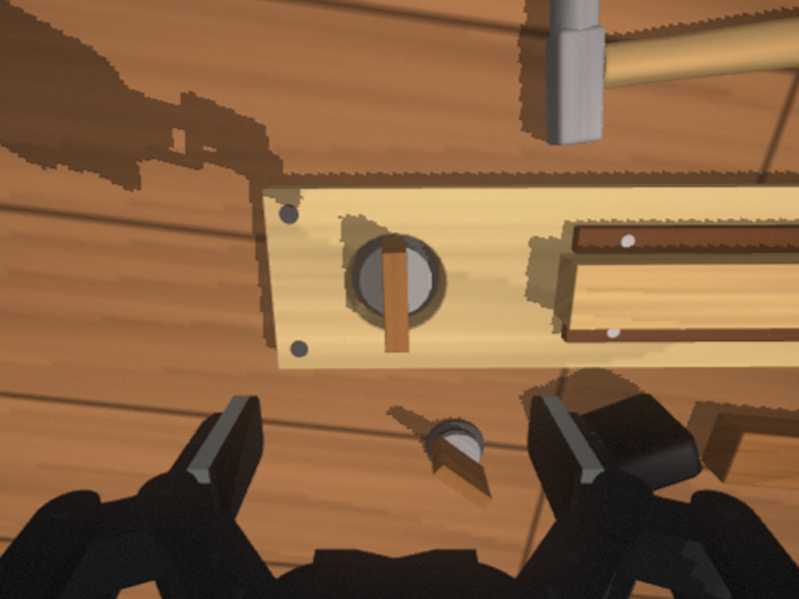

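The blade is released at (384..408, 250..352) and looks square to the board, and the stave's end is at about (572,295). I'll check the angle.

```bash
cat >> h.py <<'E'
def edge(img,a,b,n=60,w=3):
    g=cv2.GaussianBlur(cv2.cvtColor(img,cv2.COLOR_BGR2GRAY),(3,3),0).astype(np.float32)
    a,b=np.array(a,float),np.array(b,float); t=(b-a)/np.linalg.norm(b-a); nn=np.array([-t[1],t[0]]); pts=[]
    for k in np.linspace(.05,.95,n):
        q=a+k*(b-a); off=np.arange(-w,w+.01,.25); S=q+off[:,None]*nn
        v=cv2.remap(g,S[:,0].astype(np.float32)[None],S[:,1].astype(np.float32)[None],1)[0]
        pts.append(q+nn*off[np.argmax(abs(np.gradient(v)))])
    l=cv2.fitLine(np.array(pts,np.float32),cv2.DIST_HUBER,0,.01,.01).ravel()
    return np.array([l[2:]-30*l[:2],l[2:]+30*l[:2]])
def A(n,img,a,b,z,pose=None):
    W=ray(n,edge(img,a,b),z,pose);d=W[1]-W[0];print(n,np.arctan2(d[1],d[0])%np.pi,W.mean(0))
E
python3 - <<'E'
from h import *
P=np.load("P6.npy");w=cv2.imread("pics/w6.png");u=lambda p:np.array(p,float)/1.56-.18
A("wrist",w,u((384,252)),u((386,350)),62,P);A("wrist",w,u((406,252)),u((409,350)),62,P)
A("wrist",w,u((300,188)),u((780,186)),22,P);A("wrist",w,u((290,367)),u((555,367)),22,P);A("wrist",w,u((264,200)),u((279,360)),22,P)
S=ray("wrist",u([(577,265),(571,328)]),52,P);print("stave end",S)
B=ray("wrist",u([(406,252),(409,350)]),62,P);print("blade face",B)
x=np.array([np.cos(1.6955),np.sin(1.6955),0]);print("gap",(B.mean(0)-S.mean(0))@x)
E
```

```text
wrist 0.13532664394276095 [530.6408  37.2498  62.    ]
wrist 0.15918849861742634 [540.2143  25.3688  62.    ]
wrist 1.6988533446815004 [609.4472 -57.5083  22.    ]
wrist 1.6926210273718691 [482.0183  -5.7223  22.    ]
wrist 0.1275670026278286 [525.1378 111.0876  22.    ]
stave end [[569.9281 -68.1225  52.    ]
 [531.8134 -74.1094  52.    ]]
blade face [[567.7357  29.8668  62.    ]
 [510.3974  20.5852  62.    ]]
gap 97.06199651957634
```

Blade at 0.147 ± 0.015, against a square value of 0.125, so about 1° off. Next I'll push the stave from behind with shut fingers, which keeps clear of the tape. I'll move to about 50 mm behind its rear end.

```bash
python3 -c "
from h import *
go([579.5,-299.3,133],0.1247)"
```

```text
shift [-0.0015  0.3349  0.0007] turn -0.0022 len 0.33486427761036774 clock 11.975 pos [540.1102  33.2393 132.598 ] [ 3.1383 -0.003   0.1225]
```

>>> {"fn": "move_arm", "kwargs": {
  "series": [
    [[0,0.05,0],0],
    [[0,0.1,0],0],
    [[0,0.15,0],0],
    [[0,0.2,0],0],
    [[0,0.25,0],0]
  ],
  "claw": 0
}}

```text
clock: 12.6
eef_pos: [570.0, -216.0, 132.0]
tool_rot: [3.14, -0.001, 0.122]
force: [1.7, -0.5, -0.3]
width: -0.2
```

```bash
python3 -c "
from h import *
go([579.5,-299.3,133],0.1247); print(read_state()['qpos'])"
```

```text
shift [-0.0008  0.0838 -0.0008] turn -0.0024 len 0.08380199083561889 clock 12.6 pos [ 570.0392 -216.0395  132.0198] [ 3.1396 -0.0011  0.1223]
[-0.1591  0.7931  0.8351  1.7162 -0.7018  0.9562 -0.4959]
```

>>> {"fn": "move_arm", "kwargs": {
  "series": [
    [[0,0.04,0],0],
    [[-0.001,0.07,0],0],
    [[-0.001,0.084,0],0],
    [[-0.001,0.084,0.03],0],
    [[-0.001,0.084,0.065],0]
  ]
}}

```text
clock: 13.22
eef_pos: [579.8, -298.6, 66.1]
tool_rot: [3.141, -0.002, 0.123]
force: [-0.3, 0.3, 0.4]
width: -0.2
```

```bash
python3 -c "
from h import *
go([579.5,-299.3,-1],0.1247); s=read_state(); print(s['qpos'],s['force'])"
```

```text
shift [-0.0005  0.0006  0.0671] turn -0.0017 len 0.06707619639484533 clock 13.225 pos [ 579.7877 -298.5808   66.0717] [ 3.1407 -0.0017  0.123 ]
[ 0.0224  0.9146  0.7567  1.635  -0.762   0.9081 -0.373 ] [-0.3458  0.2991  0.3859]
```

>>> {"fn": "move_arm", "kwargs": {
  "series": [
    [[0,0,0.02],0],
    [[0,0,0.04],0],
    [[0,0,0.055],0],
    [[0,0,0.063],0],
    [[0,0,0.067],0]
  ]
}}

```text
clock: 13.85
eef_pos: [580.1, -298.8, -0.9]
tool_rot: [3.14, -0.002, 0.123]
force: [-0.7, 0.1, -0.1]
width: -0.1
```

```bash
python3 r.py; python3 - <<'E'
from h import *
a=get_image("wrist");b=get_image("side")
A=cv2.resize(a[100:384,100:400],None,fx=1.35,fy=1.35,interpolation=cv2.INTER_CUBIC)
B=cv2.resize(b[140:270,210:340],None,fx=3,fy=3,interpolation=cv2.INTER_CUBIC)
h=min(len(A),len(B));cv2.imwrite("pics/m7.png",np.hstack([A[:h],B[:h]]))
E
```

```text
13.85 [ 580.1037 -298.8373   -0.9457] [ 3.1404 -0.002   0.123 ] F [-0.6776  0.1213 -0.0515] T [ 0.0146  0.0202 -0.0418] t7 -0.015165607910603285 w -0.14696124024094817
```

View pics/m7.png

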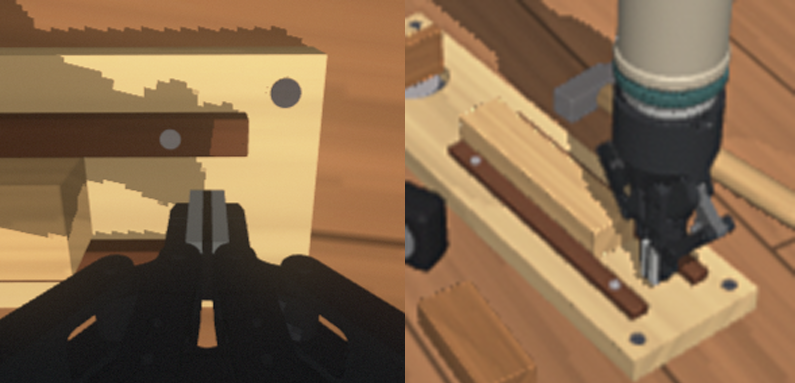

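The fingers are behind the stave, low and on the middle line, with nothing in the way. I'll push along tool −y.

>>> {"fn": "move_arm", "kwargs": {
  "series": [
    [[0,-0.008,0],0],
    [[0,-0.016,0],0],
    [[0,-0.024,0],0],
    [[0,-0.03,0],0],
    [[0,-0.034,0],0]
  ]
}}

```text
clock: 14.58
eef_pos: [576.0, -264.4, -0.8]
tool_rot: [3.141, -0.002, 0.123]
force: [-0.4, -0.4, -0.4]
width: -0.3
```

>>> {"fn": "move_arm", "kwargs": {
  "series": [
    [[0,-0.004,0],0],
    [[0,-0.008,0],0],
    [[0,-0.012,0],0],
    [[0,-0.017,0],0],
    [[0,-0.022,0],0]
  ]
}}

```text
clock: 15.2
eef_pos: [573.2, -242.4, -0.7]
tool_rot: [3.14, -0.002, 0.123]
force: [0.6, -1.1, -0.0]
width: -0.2
```

```bash
python3 r.py
```

```text
15.2 [ 573.2164 -242.4093   -0.7423] [ 3.1404 -0.0022  0.1233] F [ 0.572  -1.1113 -0.0057] T [-0.2121 -0.0844  0.0487] t7 0.02276008191984147 w -0.1747050822819365
```

>>> {"fn": "move_arm", "kwargs": {
  "series": [
    [[0,-0.007,0],0],
    [[0,-0.014,0],0],
    [[0,-0.021,0],0],
    [[0,-0.028,0],0],
    [[0,-0.035,0],0]
  ]
}}

```text
clock: 15.82
eef_pos: [568.9, -207.2, -0.7]
tool_rot: [3.14, -0.002, 0.123]
force: [0.8, -1.1, 0.5]
width: 0.4
```

>>> {"fn": "move_arm", "kwargs": {
  "series": [
    [[0,-0.007,0],0],
    [[0,-0.014,0],0],
    [[0,-0.02,0],0],
    [[0,-0.025,0],0],
    [[0,-0.03,0],0]
  ]
}}

```text
clock: 16.45
eef_pos: [565.2, -177.3, -0.7]
tool_rot: [3.14, -0.002, 0.123]
force: [1.3, -1.1, 1.7]
width: -0.4
```

```bash
python3 r.py;  python3 - <<'E'
from h import *
b=get_image("side");a=get_image("top")
A=cv2.resize(a[170:270,140:270],None,fx=3,fy=3,interpolation=cv2.INTER_CUBIC)
B=cv2.resize(b[130:230,180:310],None,fx=3,fy=3,interpolation=cv2.INTER_CUBIC)
cv2.imwrite("pics/m8.png",np.hstack([A,B]))
E
```

```text
16.45 [ 565.2152 -177.2869   -0.7269] [ 3.1401 -0.0024  0.1233] F [ 1.2684 -1.0542  1.6945] T [-0.2553  0.009   0.0177] t7 0.03259787452407181 w -0.39054183323098696
```

View pics/m8.png

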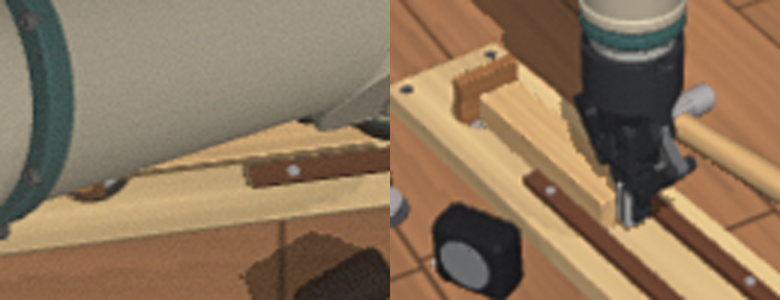

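The stave is being pushed straight, and in the side view its end is a short way off the blade at (480,100). I'll close in with small steps.

>>> {"fn": "move_arm", "kwargs": {
  "series": [
    [[0,-0.002,0],0],
    [[0,-0.004,0],0],
    [[0,-0.006,0],0],
    [[0,-0.008,0],0],
    [[0,-0.009,0],0]
  ]
}}

```text
clock: 17.18
eef_pos: [564.0, -167.3, -0.9]
tool_rot: [3.141, -0.002, 0.124]
force: [-0.1, -2.1, 0.4]
width: 0.2
```

>>> {"fn": "move_arm", "kwargs": {
  "series": [
    [[0,-0.001,0],0],
    [[0,-0.0015,0],0],
    [[0,-0.002,0],0],
    [[0,-0.0025,0],0],
    [[0,-0.0025,0],0]
  ]
}}

```text
clock: 17.8
eef_pos: [564.2, -166.5, -0.5]
tool_rot: [3.139, -0.003, 0.123]
force: [1.6, -5.0, 0.1]
width: 0.4
```

```bash
python3 r.py
```

```text
17.8 [ 564.1783 -166.475    -0.5439] [ 3.1386 -0.003   0.1234] F [ 1.6241 -5.001   0.0963] T [-1.1688 -0.2153  0.0559] t7 0.002418053336441517 w 0.4180846790448737
```

Contact at −5 N. I'll hold that press for a moment.

>>> {"fn": "move_arm", "kwargs": {
  "series": [
    [[0,-0.0017,0],0],
    [[0,-0.0017,0],0],
    [[0,-0.0017,0],0],
    [[0,-0.0017,0],0],
    [[0,-0.0017,0],0]
  ]
}}

```text
clock: 18.42
eef_pos: [564.5, -166.6, -0.2]
tool_rot: [3.136, -0.004, 0.122]
force: [0.9, -5.9, 0.4]
width: -0.2
```

```bash
python3 r.py
```

```text
18.425 [ 564.4542 -166.5583   -0.1729] [ 3.1359 -0.004   0.1224] F [ 0.9391 -5.9079  0.3787] T [-1.1043 -0.2636 -0.0081] t7 0.0006158745782158803 w -0.21511790745807569
```

Pressed at about 5–6 N for over 0.6 s without the stave moving. Now I'll back off straight, rise and look.

>>> {"fn": "move_arm", "kwargs": {
  "series": [
    [[0,0.003,0],0],
    [[0,0.01,0],0],
    [[0,0.02,0],0],
    [[0,0.035,0],0],
    [[0,0.045,0],0]
  ]
}}

```text
clock: 19.05
eef_pos: [569.9, -213.0, 0.2]
tool_rot: [3.135, -0.004, 0.121]
force: [-1.0, 0.0, 0.4]
width: -0.2
```

>>> {"fn": "move_arm", "kwargs": {
  "series": [
    [[0,0,-0.03],0],
    [[0,0,-0.06],0],
    [[0,0,-0.1],0],
    [[0,0,-0.13],0],
    [[0,0,-0.15],0]
  ]
}}

```text
clock: 19.68
eef_pos: [569.5, -212.9, 151.7]
tool_rot: [3.134, -0.005, 0.121]
force: [0.8, 0.2, -0.1]
width: 0.2
```

>>> {"fn": "move_arm", "kwargs": {
  "series": [
    [[0,-0.04,0],0],
    [[0,-0.08,0],0],
    [[0,-0.12,0],0],
    [[0,-0.15,0],0],
    [[0,-0.15,0],0]
  ]
}}

```text
clock: 20.3
eef_pos: [550.9, -60.8, 149.9]
tool_rot: [3.137, -0.003, 0.125]
force: [-0.4, -1.0, 0.9]
width: -0.1
```

```bash
python3 r.py; python3 - <<'E'
from h import *
s=read_state();P=wristpose(s);np.save("P9.npy",P)
im=get_image("wrist");cv2.imwrite("pics/w9.png",im)
q=proj("wrist",[[537,32,62]],P)[0];print(q)
crop(im,0,0,512,384,1.56,"pics/w9b.png")
E
```

```text
20.3 [550.9284 -60.796  149.8706] [ 3.1367 -0.0034  0.1253] F [-0.3623 -0.953   0.9259] T [ 0.01   -0.0062  0.0249] t7 -0.12222806923091412 w -0.11846460495660022
[150.7735 188.0977]
```

View pics/w9b.png

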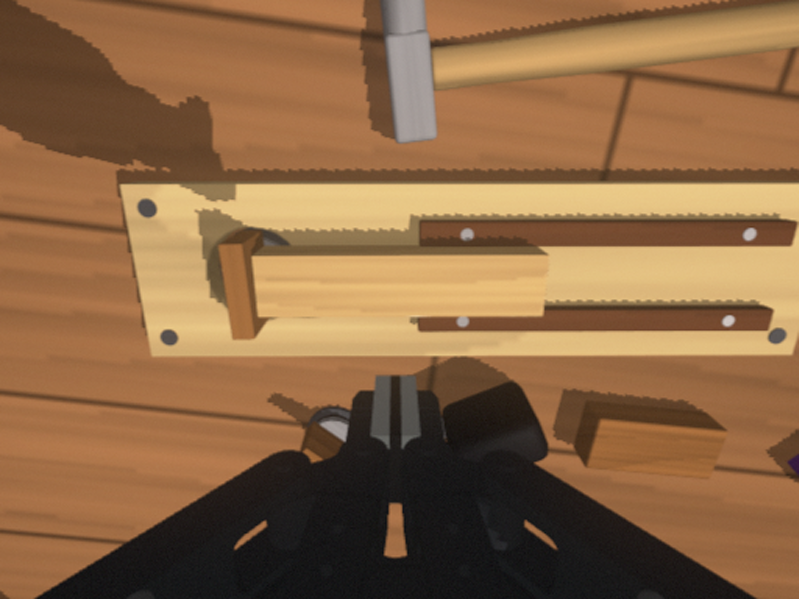

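The stave's end at (252..262, 256..318) lies against the blade's face, and the hammer, tape and offcut are untouched. I'll check the numbers.

```bash
python3 - <<'E'
from h import *
P=np.load("P9.npy");w=cv2.imread("pics/w9.png");u=lambda p:np.array(p,float)/1.56-.18
A("wrist",w,u((219,246)),u((231,337)),62.,P);A("wrist",w,u((243,243)),u((255,336)),62,P)
A("wrist",w,u((254,258)),u((258,316)),52,P)
A("wrist",w,u((140,184)),u((400,183)),22,P);A("wrist",w,u((160,356)),u((780,354)),22,P);A("wrist",w,u((300,318)),u((520,317)),52,P)
x=np.array([np.cos(1.6955),np.sin(1.6955),0])
F=ray("wrist",u([(243,243),(255,336)]),62,P);S=ray("wrist",u([(253,257),(258,317)]),52,P);print(F@x,S@x)
E
```

```text
wrist 0.143505474199086 [537.2716  38.0852  62.    ]
wrist 0.15254458964885886 [539.9676  21.7014  62.    ]
wrist 0.13103983871495517 [538.09   23.581  52.   ]
wrist 1.6963215061482535 [604.0361 -15.9476  22.    ]
wrist 1.6946019237527605 [ 496.8598 -122.2892   22.    ]
wrist 1.7176555040283776 [534.883  -98.4127  52.    ]
[-42.6724 -44.0186] [-44.5491 -43.9459]
```

```bash
python3 -c "
from cell import *
print(finish_job())"
```

```text
the job is handed in; nothing more can be done
None
```

The board is set up and the job is handed in at about 20 s on the clock, with the arm clear of everything; `finish_job` gave no verdict.

- **Stop:** I turned it clockwise about 2.85 rad in one grasp. It bit after 1.55–1.79 rad, where the torque rose from about 0.12 to 0.62 N m. I stopped at the first square position, about 1.2 rad past the bite, and let go.
- **Stave:** I slid it along the channel with the shut fingers until it met the blade. I held it there at 5–6 N for about 0.6 s, then backed straight off.
- **Last checks:** The stave's end lies on the blade's face to within about 1 mm in the last picture. The hammer, tape and offcut were not touched and look undisturbed.
- **Disagreements:**
  - The tool's own angle put the blade square to about 0.002 rad. Two camera checks put it about 0.02 rad (1.3°) short of square, close to what I can measure, so I left it.
  - The first grasp closed on nothing: the fingertips sat about 36 mm higher than the reported TCP. I went 23 mm lower and gripped the blade on the second try.

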